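Load the calibration set of a camera inspection station

ROBOT

A 7-joint arm with a two-finger parallel gripper is mounted at the origin on the work surface. World frame = base frame: x ahead of the robot, y to its left, z up, the work surface at z = 0. Lengths are in m, angles in rad, forces in N, time in s.
With the tool pointing down it reaches from about 0.35 to 0.775 m from the base axis. Payload 3.1 kg.
Tool frame: the origin (TCP) lies at the very end of the fingers, on their centre line; the grasp point (between the pads) lies 19 mm behind it; z points along the fingers, y is the line along which they close (so a half turn about z gives the same grasp; the last joint's range is limited). The gripper opens to 85 mm and grips with 20 to 120 N. Pads are 22 mm wide; open, the fingers measure 114 mm over their backs; the gripper's body (76 mm by 85 mm) begins 54 mm behind the grasp point. The pads swing forward as they close: fully open they stand 13 mm farther back than shut.
Start: joints at [-1.312, 0.311, 0.014, 1.512, -0.004, 1.319, -0.027], TCP at [0.163, 0.525, 0.231] pointing down, gripper open.
Joint ranges: [-2.7, 2.7], [-0.3, 1.91], [-1.27, 1.3], [0.12, 2.57], [-1.44, 4.58], [0.2, 2.03], [-3.05, 3.05]. Speed limits (rad/s): [2.79, 2.79, 3.14, 3.14, 3.14, 3.14, 3.14].

INTERFACE

Orientations are given as a unit quaternion [x, y, z, w].
In Python, from cell import bot, vision, ticket gives the robot as it stands.
- The arm moves only by the tool send_rows, never from a script. Its argument "plan" is text: rows parted by semicolons, each of 7 numbers parted by spaces: the shift along the world's x, y, z normalised to -1 to 1, where 1 is 0.5 m, then the turn, a rotation vector about the world's x, y, z normalised to -1 to 1, where 1 is 180 degrees, then the closure, from 0 (fully open) to 1 (shut). A call has 1 to 12 rows; each row is the pose to reach, as a shift and turn from the pose commanded when the call began, turning the shorter way round; what a row does not reach only later rows make up. A row lasts 1/12 s, in which the tool goes at most 41.7 mm and 7.16 degrees, less where a joint would pass 70% of its speed; a pose out of reach is approached as far as the arm can. A call with a number of a shift or a turn outside -1 to 1 is refused whole. A call with a gripper value outside its range is refused whole. The fingers move at their own pace and stop on an object; the grip force is fixed at half the most. Time passes only in rows, so rows that repeat a pose let the fingers close. It gives the time, the measured TCP pose, the force, the opening and the grip force at its end, in the units of the state.
- bot.get_state(): the state, without advancing time (a new reading comes with each control period).
- vision.grab_frame(name): name is "side" or "top"; returns a dict with "image" (420x560x3 uint8, red, green, blue), "fx", "fy", "cx", "cy" (pixels), "R" (3x3) and "t" (3): a world point X has camera coordinates R X + t. Camera axes: x right, y down, z forward; pixel columns grow to the right and rows downward; lengths in m; the calibration is good to about 2 mm. A picture is of the moment at which its call begins. There is no depth.
- ticket.finish_job(): hands the job in; it is judged then, once.
The state is a dict: "time": time; "joint_pos": joint angles; "dq": joint speeds; "joint_efforts": joint torques, N m; "tcp_pos": TCP position; "eef_rot": TCP orientation; "wrist_force": force on the tool from outside, world axes, zero at the start; "ft_torque": the same for the moment, N m; "finger_gap": opening from 0.0 (shut) to 1.0 (fully open); "gripper_force": force on a finger pad.
Only numpy, scipy, OpenCV 4.12 (cv2) and the standard library are available. Lean on these libraries where they do the work, as an engineer would, in place of code of your own. Each camera call takes 0.05 s, during which the arm holds its last target. There are 200 camera calls.

TASK

Load the calibration set for the inspection camera: stand each blue master sleeve upright, set down gently and not dropped, on the plate whose painted outline matches it in colour and shape, centred and squared up in the outline. Then, last of all, because it starts the calibration, push the chequered camera target down into the spring clip until it snaps fully home. Leave the black scrap sleeve where it stands.

Things in the scene. Friction and masses are not known exactly. Their poses are not given: they have to be found in the camera images.
- round_sleeve_mid (a point): Blue master sleeve with a red top ring: Stands upright, 84 mm tall; a plain round barrel 40 mm in diameter from 18 mm above its underside to its top (grasp it there), flaring below to 50 mm, with a round flange 60 mm across 6 mm thick at its foot. About 0.18 kg. This point lies on the axis, half-way up (42 mm above the underside); z up.
- square_sleeve_mid (a point): Blue master sleeve with a yellow top ring: Stands upright, 84 mm tall; a plain round barrel 40 mm in diameter from 18 mm above its underside to its top (grasp it there), flaring below to 50 mm, with a square flange 58 x 58 mm, sides along its x and y axes 6 mm thick at its foot. About 0.18 kg. This point lies on the axis, half-way up (42 mm above the underside); z up.
- oblong_sleeve_mid (a point): Blue master sleeve with a green top ring: Stands upright, 84 mm tall; a plain round barrel 40 mm in diameter from 18 mm above its underside to its top (grasp it there), flaring below to 50 mm, with a flange with rounded ends, 80 mm long (along its x axis) and 50 mm wide 6 mm thick at its foot. About 0.18 kg. This point lies on the axis, half-way up (42 mm above the underside); z up.
- target_mid (a point): Camera target: white and grey block standing upright, 66 mm tall, 52 mm long (its x axis); chequered top 52 x 32 mm. Flat end faces at x = +-26 mm: grasp across these (52 mm), above mid-height. Foot: a lying cylinder along x, 40 mm in diameter, up to 40 mm above the underside, with a flat 24 mm wide beneath. About 0.2 kg. This point: on the middle axis, half-way up (33 mm); z up.
- round_nest: Fixed aluminium plate 100 x 100 x 10 mm with a flat red painted outline in its middle: circle, 76 mm across outside. The sleeve stands on the flat top. Origin: centre of the plate's underside; its top is 10 mm above that; z up.
- square_nest: Fixed aluminium plate 100 x 100 x 10 mm with a flat yellow painted outline in its middle: square, 74 mm outside, sides along the plate's x and y axes. The sleeve stands on the flat top. Origin: centre of the plate's underside; its top is 10 mm above that; z up.
- oblong_nest: Fixed aluminium plate 100 x 100 x 10 mm with a flat green painted outline in its middle: oblong with rounded ends, 96 mm (along the plate's x axis) by 66 mm outside. The sleeve stands on the flat top. Origin: centre of the plate's underside; its top is 10 mm above that; z up.
- clip: Fixed spring clip: black plate 100 x 100 x 10 mm, two orange jaws facing across its y axis, each with a steel roller along x (40 mm long, 12 mm thick, 41 mm above the plate's underside; gap 34 mm). The target is pushed straight down between them, centred, its x axis along the clip's x (either way round), till its underside is on the plate. Origin: centre of the plate's underside, 10 mm below its top; z up.
- jaw_l (a joint): Outward slide (m) of the clip's +y sprung jaw (the other moves alike): 0 at rest. The rollers meet the target's foot when its underside is about 23 mm above the plate's top, resist with about 10 to 15 N in all, are widest open (about 3 mm) and give way at about 11 mm, then close again (under 1.5 mm) and hold the target down on the plate.
- scrap_sleeve_mid (a point): All-black scrap sleeve, shaped like the round one (84 mm tall, 40 mm barrel, 60 mm round flange) with a white-edged bore; not part of the set, not to be moved. This point lies on its axis, half-way up (42 mm).

How it is judged:
On the way, in this order (a step that is already met when the one before it is completed fails the run):
1. the three blue master sleeves stand on their matching plates (horizontal distance between round_sleeve_mid and round_nest below 0.01 m and z of round_sleeve_mid in the frame of round_nest between 0.047 and 0.056 m and angle between each of round_sleeve_mid, square_sleeve_mid, oblong_sleeve_mid's own z axis and vertical below 0.1 rad and linear speed of each of round_sleeve, square_sleeve, oblong_sleeve below 0.03 m/s and horizontal distance between square_sleeve_mid and square_nest below 0.01 m and z of square_sleeve_mid in the frame of square_nest between 0.047 and 0.056 m and (angle between the x axis of square_sleeve_mid and the x axis of square_nest, either way round below 0.26 rad or angle between the x axis of square_sleeve_mid and the y axis of square_nest, either way round below 0.26 rad) and horizontal distance between oblong_sleeve_mid and oblong_nest below 0.01 m and z of oblong_sleeve_mid in the frame of oblong_nest between 0.047 and 0.056 m and angle between the x axis of oblong_sleeve_mid and the x axis of oblong_nest, either way round below 0.26 rad), for 0.2 s.
2. the camera target is snapped fully home in the clip (horizontal distance between target_mid and clip below 0.01 m and z of target_mid in the frame of clip between 0.038 and 0.046 m and angle between the x axis of target_mid and the x axis of clip, either way round below 0.17 rad and angle between target_mid's own z axis and vertical below 0.1 rad), for 0.2 s.
At the end, for the whole second after the job is handed in: Each blue sleeve upright (0.1 rad), at rest on its own plate, axis within 10 mm of its centre, square and oblong flanges matching their outlines within 0.26 rad (any symmetric way); target down on the clip plate within 3 mm, within 10 mm of centre and 0.17 rad of its direction, upright, at rest (all of step 1 and all of step 2 and linear speed of target below 0.03 m/s); the robot touches nothing.
It fails at once if the black scrap sleeve is moved by more than 20 mm (distance of scrap_sleeve_mid from where it was at the start of the episode above 0.02 m).
It fails at once if a sleeve is dropped on its plate: faster than 0.6 m/s within about 30 mm above the plate ((horizontal distance between round_sleeve_mid and round_nest below 0.04 m and z of round_sleeve_mid in the frame of round_nest below 0.08 m and linear speed of round_sleeve above 0.6 m/s) or (horizontal distance between square_sleeve_mid and square_nest below 0.04 m and z of square_sleeve_mid in the frame of square_nest below 0.08 m and linear speed of square_sleeve above 0.6 m/s) or (horizontal distance between oblong_sleeve_mid and oblong_nest below 0.04 m and z of oblong_sleeve_mid in the frame of oblong_nest below 0.08 m and linear speed of oblong_sleeve above 0.6 m/s)).
It also fails if it takes over 106 s, if anything falls off the work surface, if the arm or the gripper's body presses on something with over 40 N, if the wrist force passes 120 N, or if a joint passes its speed limit or range.

## Working session

There is one attempt and no reset: what is moved stays moved. The work goes in short steps, Python scripts to look and compute and a tool call to move; the robot and the scene stay as the last step left them, time stands still between calls to the robot, and variables do not carry over. Pictures are saved under pics/ and viewed, at most 14 in all, crops included, and the job is handed in when it is done.

Besides the shell and the picture viewer there is one more tool, called after "Emit:" by a JSON object that holds its "method" and its "body". send_rows: Moves the arm, as the interface text tells. Scaled input: -1 to 1 covers 0.5 m each way for a shift and 180 degrees each way for a turn. Its arguments: {"type":"object","properties":{"plan":{"type":"string"}},"required":["plan"]}

```bash
mkdir -p pics
python3 - <<'E'
from cell import bot, vision, ticket
import cv2,pickle
d={}
for n in("top","side"):
    f=vision.grab_frame(n);d[n]=f
    cv2.imwrite(f"pics/{n}0.png",f["image"][:,:,::-1]);print(n,f["fx"],f["cx"],f["cy"],f["R"],f["t"])
pickle.dump(d,open("f0.pkl","wb"))
s=bot.get_state();print(s)
E
```

```text
top 421.46146413442426 279.2274717515333 212.9771667114541 [[ 0.08978925 -0.99595648  0.00292934]
 [-0.97266014 -0.08832073 -0.2147829 ]
 [ 0.21417314  0.01643595 -0.97665743]] [-0.02066165  0.52455929  1.10915821]
side 444.1492112087435 275.61128512592296 212.34186221904986 [[-0.99977491 -0.01429665  0.01567593]
 [-0.02080843  0.51657973 -0.85598621]
 [ 0.00413987 -0.85611973 -0.51676094]] [0.48604192 0.05152484 1.24128198]
{'time': 0.1, 'joint_pos': array([-1.31168209,  0.31166824,  0.01400787,  1.5129005 , -0.00437327,
        1.3192495 , -0.02719287]), 'dq': array([-0.00044569, -0.00026568, -0.00086501, -0.00315892,  0.00012457,
       -0.0009479 ,  0.00027081]), 'joint_efforts': array([ 9.62531485e-04, -3.80854547e+01,  1.46745793e-01, -2.31242734e+01,
        1.23032561e-02,  8.19948240e-03,  2.30519066e-05]), 'tcp_pos': array([0.16276843, 0.52465847, 0.23031588]), 'eef_rot': array([ 1.49802929e-01,  9.88715266e-01, -1.09277984e-03, -1.03999299e-04]), 'wrist_force': array([ 0.08348285, -0.62075449,  0.84162401]), 'ft_torque': array([0.02497456, 0.0234495 , 0.00856723]), 'gripper_force': 0.0, 'finger_gap': 1.0010357686123534}
```

View pics/top0.png

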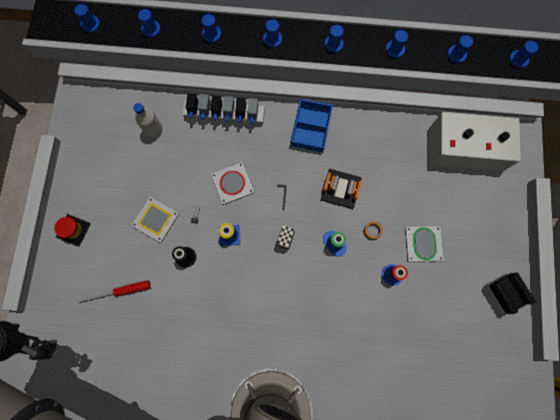

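View pics/side0.png

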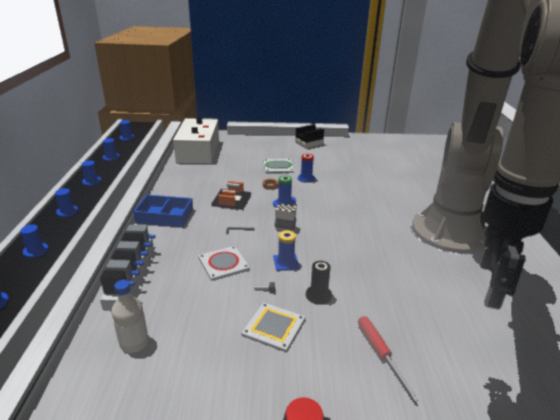

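The top view shows the sleeves at about red (400,272), yellow (227,231) and green (338,239). The target is at (285,238) and the scrap sleeve at (181,254). The plates are at round (233,183), square (156,219) and oblong (424,244), with the clip at (342,187). Next I'll measure these with colour masks.

```bash
cat > h.py <<'E'
import numpy as np,cv2
def ray(f,uv,z):
    uv=np.atleast_2d(uv).astype(float)
    d=np.c_[(uv[:,0]-f["cx"])/f["fx"],(uv[:,1]-f["cy"])/f["fy"],np.ones(len(uv))]@f["R"]
    c=-f["R"].T@f["t"]
    return (c+d*((z-c[2])/d[:,2])[:,None])[:,:2]
def proj(f,X):
    p=f["R"]@np.asarray(X,float)+f["t"];return p[0]/p[2]*f["fx"]+f["cx"],p[1]/p[2]*f["fy"]+f["cy"]
HS={"red":[(0,10),(170,180)],"yellow":[(20,34)],"green":[(45,85)],"blue":[(105,130)],"orange":[(5,18)]}
def mask(f,c,ctr,r,smin=110,vmin=50):
    h=cv2.cvtColor(f["image"],cv2.COLOR_RGB2HSV)
    m=sum(cv2.inRange(h,(a,smin,vmin),(b,255,255)) for a,b in HS[c])
    k=np.zeros_like(m);cv2.circle(k,tuple(int(v) for v in ctr),int(r),255,-1);return m&k
def pts(m): return np.argwhere(m)[:,::-1].astype(np.float32)
def rect(f,m,z):
    p=ray(f,pts(m),z).astype(np.float32)*1000
    (c,s,a)=cv2.minAreaRect(p);return np.round(c,1),np.round(s,1),round(a,1),len(p)
E
cat > m.py <<'E'
from h import *
import pickle
d=pickle.load(open("f0.pkl","rb"));t=d["top"];s=d["side"]
for n,c,u,v in(("round","red",(400,272),(307,157)),("square","yellow",(227,231),(287,236)),("oblong","green",(338,239),(285,180))):
    print(n,"ring top",rect(t,mask(t,c,u,14),.083),"side",rect(s,mask(s,c,v,14),.082))
    # flange in top/side
    print("   flange z=.006 side",rect(s,mask(s,"blue",(v[0],v[1]+22),22),.004))
for n,c,u,v,w in(("round","red",(233,183),(223,261),0),("square","yellow",(156,219),(275,324),0),("oblong","green",(424,244),(278,165),0)):
    print(n,"nest",rect(t,mask(t,c,u,28,70),.01),rect(s,mask(s,c,v,28,70),.01))
print("clip orange",rect(t,mask(t,"orange",(342,187),25),.05))
print("target guess",ray(t,(285,238),.066),"clip",ray(t,(342,187),.01))
print("scrap",ray(t,(181,254),.084),ray(s,(321,267),.084))
a=t["image"][150:310,130:450];a=cv2.resize(a,(800,400),interpolation=cv2.INTER_CUBIC)
b=s["image"][145:355,190:350];b=cv2.resize(b,(457,600),interpolation=cv2.INTER_CUBIC)
cv2.imwrite("pics/a.png",a[:,:,::-1]);cv2.imwrite("pics/b.png",b[:,:,::-1])
E
python3 m.py
```

```text
round ring top (array([ 389.2, -302.5]), array([36.5, 40.1]), 5.2, 108) side (array([ 389.6, -298.4]), array([43.8, 36.5]), 77.2, 42)
   flange z=.006 side (array([ 394.1, -320.4]), array([247.5,  74.7]), 72.7, 264)
square ring top (array([457.9, 164. ]), array([40.8, 37.5]), 6.5, 113) side (array([458.9, 161.4]), array([36.3, 47.4]), 0.4, 118)
   flange z=.006 side (array([461.6, 136.5]), array([ 56.3, 110.1]), 5.5, 413)
oblong ring top (array([ 462. , -136.3]), array([37.4, 38.6]), 49.4, 89) side (array([ 462.4, -130.3]), array([32.8, 26. ]), 2.6, 24)
   flange z=.006 side (array([ 456.2, -184.2]), array([145.2,  64.6]), 81.7, 281)
round nest (array([613.3, 173.4]), array([70. , 70.7]), 5.2, 172) (array([613.3, 169.9]), array([74.1, 68.6]), 2.0, 153)
square nest (array([485.5, 382.6]), array([74.4, 74.3]), 65.6, 257) (array([485.1, 379. ]), array([74.9, 74.5]), 65.7, 379)
oblong nest (array([ 485.2, -390.2]), array([91.7, 64.3]), 5.8, 181) (array([ 478.4, -327.1]), array([ 89., 155.]), 2.8, 68)
clip orange (array([ 621.2, -142.8]), array([100.5,  56.9]), 78.3, 229)
target guess [[0.4545842  0.00472435]] clip [[ 0.62859821 -0.14822266]]
scrap [[0.38432633 0.27482526]] [[0.38558245 0.28300541]]
```

View pics/a.png

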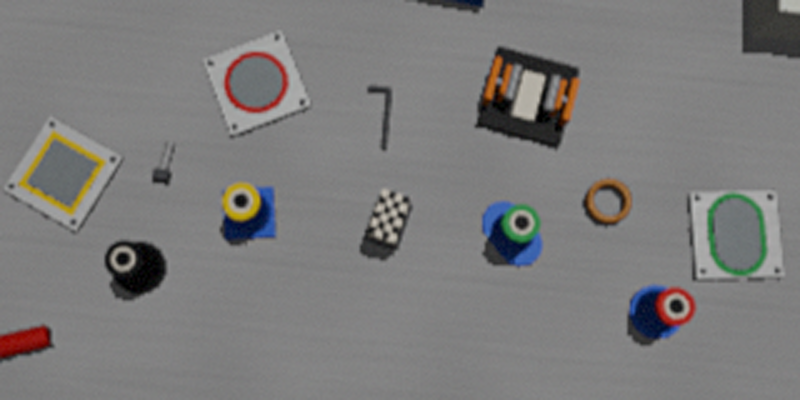

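View pics/b.png

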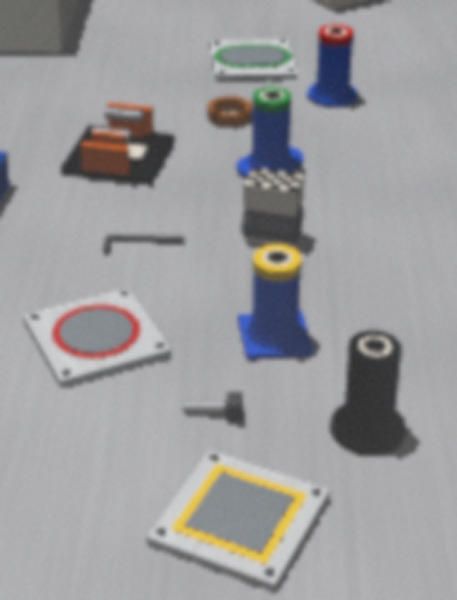

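```bash
cat > m2.py <<'E'
from h import *
import pickle
d=pickle.load(open("f0.pkl","rb"));t=d["top"];s=d["side"]
C=lambda L:np.array(L)/2.5+[130,150]
D=lambda L:np.array(L)*(160/457)+[190,145]
def ax(n,q):
    r=cv2.minAreaRect(q.astype(np.float32)*1000);print(n,np.round(r[0],1),np.round(r[1],1),round(r[2],1))
ax("clip plate top",ray(t,C([(497,47),(579,68),(562,147),(477,125)]),.01))
ax("clip plate side",ray(s,D([(90,120),(175,136),(153,186),(62,176)]),.01))
h=cv2.cvtColor(t["image"],cv2.COLOR_RGB2HSV)
def br(f,ctr,r,v):
    return mask(f,"blue",ctr,r,110,v)
for v in(110,140,170):
    print(v,"sq",rect(t,br(t,(231,235),18,v),.006),rect(s,br(s,(287,260),20,v),.006))
    print(v,"ob",rect(t,br(t,(335,244),20,v),.006),rect(s,br(s,(285,200),22,v),.006))
    w=(cv2.inRange(h,(0,0,v),(180,60,255)));k=np.zeros_like(w);cv2.circle(k,(285,235),15,255,-1)
    print("  target white",rect(t,w&k,.066))
ax("target top hand",ray(t,C([(379,187),(412,196),(397,233),(363,224)]),.066))
ax("target side hand",ray(s,D([(245,170),(303,170),(303,188),(245,188)]),.066))
ax("sq hand right edge",ray(t,C([(273,187),(276,237)]),.006));print(np.diff(ray(t,C([(273,187),(276,237)]),.006),axis=0))
ax("white in clip",ray(t,C([(519,68),(546,75),(535,123),(509,118)]),.01))
E
python3 m2.py
python3 - <<'E'
import cv2
a=cv2.imread('pics/top0.png')
l=[cv2.resize(a[y-20:y+20,x-20:x+20],(380,380),interpolation=cv2.INTER_CUBIC) for x,y in((231,235),(335,243))]
cv2.imwrite('pics/c.png',cv2.hconcat(l))
E
```

```text
clip plate top [ 623.7 -147.4] [101.1  98.3] 80.2
clip plate side [ 621.9 -142.9] [127.6 101.2] 81.6
110 sq (array([461.5, 147.2]), array([55. , 22.7]), 5.2, 85) (array([460. , 163.6]), array([55.5, 60.7]), 2.0, 142)
110 ob (array([ 462. , -136.3]), array([77.8, 45. ]), 49.0, 151) (array([ 462.1, -139.3]), array([70.3, 58.6]), 70.8, 57)
  target white (array([466.3,   5. ]), array([80.3, 74.7]), 81.1, 532)
140 sq (array([461.6, 145.8]), array([55. , 19.9]), 5.2, 69) (array([460. , 165.7]), array([55.5, 56.5]), 2.0, 87)
140 ob (array([ 462.7, -136.9]), array([77.8, 43.2]), 49.0, 138) (array([ 464.7, -143.2]), array([73.6, 30.8]), 29.6, 36)
  target white (array([461.7,   4.1]), array([32.1, 54.8]), 79.4, 119)
170 sq (array([0., 0.]), array([0., 0.]), 0.0, 0) (array([460. , 163.7]), array([55.5, 52.6]), 2.0, 57)
170 ob (array([ 462.8, -137. ]), array([73.8, 39.1]), 49.3, 92) (array([ 464.1, -142.5]), array([72.7, 23.5]), 24.9, 25)
  target white (array([461.5,   5.4]), array([26.7, 47.8]), 76.6, 42)
target top hand [465.6   5.6] [37.8 48.7] 73.0
target side hand [458.8   3.3] [56.8 33.7] 2.3
sq hand right edge [461.8 134. ] [58.  0.] -170.3
[[-0.05721301 -0.00976719]]
white in clip [ 624.4 -145.8] [32.5 62.1] 82.7
```

View pics/c.png

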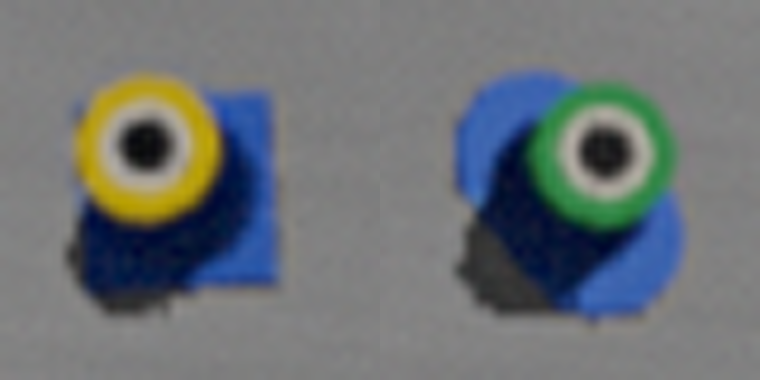

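The crops show the square flange's right edge nearly upright, about 5° in world. The oblong flange runs upper-left to lower-right at about 49°. The first move takes the tool above the yellow sleeve.

Emit:
{"method": "send_rows", "body": {"plan": "0.592 -0.724 -0.2 0 0 0 0;0.592 -0.724 -0.2 0 0 0 0;0.592 -0.724 -0.2 0 0 0 0;0.592 -0.724 -0.2 0 0 0 0;0.592 -0.724 -0.2 0 0 0 0;0.592 -0.724 -0.2 0 0 0 0;0.592 -0.724 -0.2 0 0 0 0;0.592 -0.724 -0.2 0 0 0 0;0.592 -0.724 -0.2 0 0 0 0;0.592 -0.724 -0.2 0 0 0 0;0.592 -0.724 -0.2 0 0 0 0;0.592 -0.724 -0.2 0 0 0 0"}}

```text
time: 1.1
tcp_pos: [0.4613, 0.1569, 0.1303]
eef_rot: [0.153, 0.988, -0.002, 0.001]
wrist_force: [0.0, -0.9, 0.8]
finger_gap: 1.002
gripper_force: 0.0
```

Run:
```python
from cell import bot, vision
from h import *
f=vision.grab_frame("side");s=bot.get_state();print(s["tcp_pos"],s["time"])
c=f["image"][100:300,180:420].copy()
for z in(.13,.084):
    p=proj(f,[s["tcp_pos"][0],s["tcp_pos"][1],z]);cv2.circle(c,(int(p[0]-180),int(p[1]-100)),2,(255,0,255),-1)
cv2.imwrite("pics/d.png",cv2.resize(c,(720,600))[:,:,::-1])
```

```text
[0.46268431 0.15437346 0.12989931] 1.15
```

View pics/d.png

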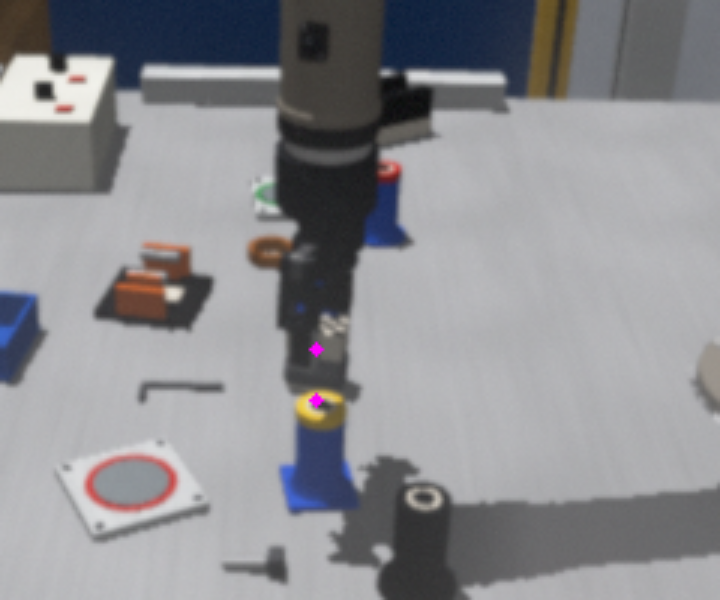

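The tool overshot the commanded y of 0.163, so I'll let it settle for a few rows.

Emit:
{"method": "send_rows", "body": {"plan": "0 0 0 0 0 0 0;0 0 0 0 0 0 0;0 0 0 0 0 0 0;0 0 0 0 0 0 0"}}

```text
time: 1.48
tcp_pos: [0.458, 0.1653, 0.1314]
eef_rot: [0.148, 0.989, 0.0, -0.0]
wrist_force: [1.0, -0.0, -0.5]
finger_gap: 0.998
gripper_force: 0.0
```

Emit:
{"method": "send_rows", "body": {"plan": "0 0 -0.05 0 0 0 0;0 0 -0.1 0 0 0 0;0 0 -0.14 0 0 0 0;0 0 -0.17 0 0 0 0;0 0 -0.17 0 0 0 0;0 0 -0.17 0 0 0 0;0 0 -0.17 0 0 0 1;0 0 -0.17 0 0 0 1;0 0 -0.17 0 0 0 1;0 0 -0.17 0 0 0 1;0 0 -0.17 0 0 0 1;0 0 -0.17 0 0 0 1"}}

```text
time: 2.48
tcp_pos: [0.46, 0.1636, 0.0475]
eef_rot: [0.15, 0.989, 0.001, 0.001]
wrist_force: [-1.3, 0.1, 6.0]
finger_gap: 0.453
gripper_force: 60.6
```

Emit:
{"method": "send_rows", "body": {"plan": "0 0 0.06 0 0 0 1;0 0 0.13 0 0 0 1;0 0 0.2 0 0 -0.02 1;0.005 0.04 0.24 0 0 -0.05 1;0.015 0.1 0.24 0 0 -0.08 1;0.025 0.17 0.24 0 0 -0.11 1;0.035 0.24 0.24 0 0 -0.14 1;0.042 0.31 0.24 0 0 -0.1667 1;0.048 0.37 0.24 0 0 -0.1667 1;0.052 0.41 0.24 0 0 -0.1667 1;0.052 0.43 0.24 0 0 -0.1667 1;0.052 0.436 0.24 0 0 -0.1667 1"}}

```text
time: 3.48
tcp_pos: [0.4835, 0.3835, 0.1651]
eef_rot: [0.399, 0.917, -0.001, -0.001]
wrist_force: [-0.3, -0.2, -2.2]
finger_gap: 0.45
gripper_force: 60.9
```

Emit:
{"method": "send_rows", "body": {"plan": "0 0 -0.05 0 0 0 1;0 0 -0.1 0 0 0 1;0 0 -0.13 0 0 0 1;0 0 -0.15 0 0 0 1;0 0 -0.16 0 0 0 1;0 0 -0.16 0 0 0 1;0 0 -0.16 0 0 0 1"}}

```text
time: 4.07
tcp_pos: [0.4857, 0.3809, 0.0872]
eef_rot: [0.401, 0.916, 0.0, 0.0]
wrist_force: [-0.8, 0.7, -2.0]
finger_gap: 0.451
gripper_force: 60.9
```

```bash
cat > look.py <<'E'
import sys
from cell import bot, vision
from h import *
def look(name,x0,y0,w,h,out):
    f=vision.grab_frame(name);c=f["image"][y0:y0+h,x0:x0+w]
    k=min(800/w,600/h);cv2.imwrite(out,cv2.resize(c,None,fx=k,fy=k,interpolation=cv2.INTER_CUBIC)[:,:,::-1]);return f
E
python3 - <<'E'
from look import *
f=look("side",200,230,160,120,"pics/e.png");s=bot.get_state();print(s["tcp_pos"],s["wrist_force"])
m=mask(f,"blue",(275,315),40);b=rect(f,m,.04);print(b)
for z in(.04,):print(cv2.boundingRect(m),proj(f,[.4853,.381,.01]))
E
```

```text
[0.48599081 0.38143654 0.08772652] [ 0.44596997 -0.0573604  -1.22687269]
(array([479.8, 361.1]), array([94. , 57.2]), 69.6, 663)
(256, 292, 35, 34) (np.float64(273.44927325123183), np.float64(324.206183290297))
```

View pics/e.png

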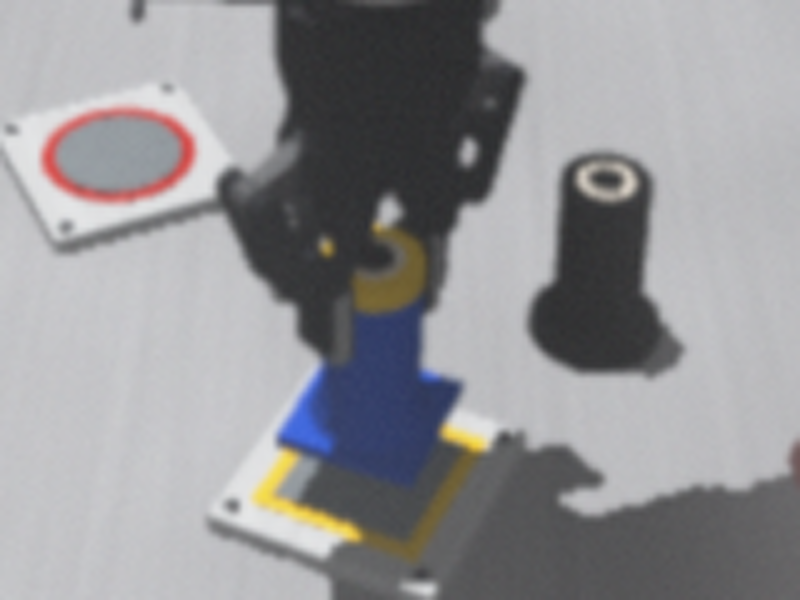

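The sleeve hovers squared over the yellow outline. I'll lower it gently and let go.

Emit:
{"method": "send_rows", "body": {"plan": "0 0 -0.015 0 0 0 1;0 0 -0.028 0 0 0 1;0 0 -0.04 0 0 0 1;0 0 -0.05 0 0 0 1;0 0 -0.056 0 0 0 1;0 0 -0.06 0 0 0 1;0 0 -0.06 0 0 0 1;0 0 -0.06 0 0 0 1"}}

```text
time: 4.78
tcp_pos: [0.4842, 0.381, 0.0577]
eef_rot: [0.401, 0.916, -0.001, -0.001]
wrist_force: [-3.9, -2.7, 6.5]
finger_gap: 0.454
gripper_force: 61.7
```

Emit:
{"method": "send_rows", "body": {"plan": "0 0 0 0 0 0 0.4;0 0 0 0 0 0 0.3;0 0 0 0 0 0 0.1;0 0 0 0 0 0 0;0 0 0 0 0 0 0;0 0 0.05 0 0 0 0;0 0 0.12 0 0 0 0;0 0 0.2 0 0 0 0;0 0 0.26 0 0 0 0;0 0 0.29 0 0 0 0;0 0 0.29 0 0 0 0"}}

```text
time: 5.7
tcp_pos: [0.4877, 0.383, 0.2067]
eef_rot: [0.401, 0.916, 0.005, 0.002]
wrist_force: [-0.0, 0.3, 0.7]
finger_gap: 1.0
gripper_force: 0.0
```

Run:
```python
from look import *
f=vision.grab_frame("top");s=bot.get_state();print(s["tcp_pos"])
g=look("side",200,230,160,120,"pics/x1.png")
print("side ring",rect(g,mask(g,"yellow",proj(g,[.485,.381,.094]),8),.093),"flange",rect(g,mask(g,"blue",proj(g,[.485,.381,.02]),30,110,140),.016))
```

```text
[0.48628298 0.38214587 0.20366413]
side ring (array([485.7, 380.7]), array([42.4, 30.6]), 77.6, 94) flange (array([483.8, 382.7]), array([56.2, 57.3]), 68.8, 180)
```

View pics/x1.png

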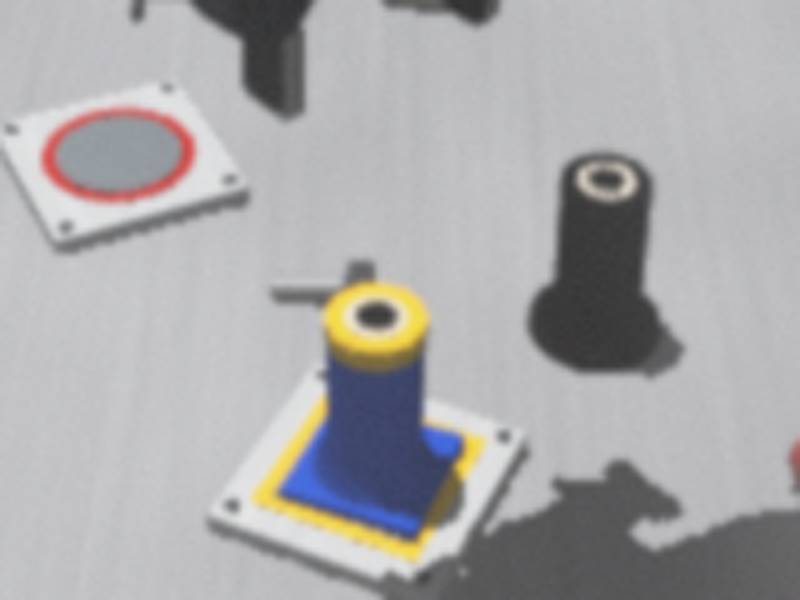

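The sleeve is upright and squared inside the yellow outline, with its measured centre at (485,381.5) mm. Next is the green sleeve.

Emit:
{"method": "send_rows", "body": {"plan": "0 -0.04 0 0 0 0 0;0 -0.12 0 0 0 0 0;0 -0.2 0 0 0 0 0;-0.01 -0.28 0 0 0 0 0;-0.01 -0.36 0 0 0 0 0;-0.02 -0.44 0 0 0 0 0;-0.02 -0.52 0 0 0 0 0;-0.03 -0.6 0 0 0 0 0;-0.03 -0.68 0 0 0 0 0;-0.04 -0.76 0 0 0 0 0;-0.045 -0.83 0 0 0 0 0;-0.045 -0.9 0 0 0 0 0"}}

```text
time: 6.8
tcp_pos: [0.4599, -0.0703, 0.1993]
eef_rot: [0.401, 0.916, -0.001, -0.002]
wrist_force: [0.6, 0.3, -0.1]
finger_gap: 0.999
gripper_force: 0.0
```

Emit:
{"method": "send_rows", "body": {"plan": "0 -0.06 0 0 0 0 0;0 -0.1 -0.02 0 0 0 0;0 -0.12 -0.06 0 0 0 0;0 -0.131 -0.1 0 0 0 0;0 -0.131 -0.13 0 0 0 0;0 -0.131 -0.14 0 0 0 0;0 -0.131 -0.14 0 0 0 0;0 -0.131 -0.14 0 0 0 0;0 -0.131 -0.14 0 0 0 0"}}

```text
time: 7.55
tcp_pos: [0.4629, -0.1339, 0.1318]
eef_rot: [0.4, 0.916, 0.0, 0.0]
wrist_force: [0.8, 0.2, 0.2]
finger_gap: 1.001
gripper_force: 0.0
```

Emit:
{"method": "send_rows", "body": {"plan": "0 0 -0.05 0 0 0 0;0 0 -0.1 0 0 0 0;0 0 -0.14 0 0 0 0;0 0 -0.17 0 0 0 0;0 0 -0.17 0 0 0 0;0 0 -0.17 0 0 0 0;0 0 -0.17 0 0 0 1;0 0 -0.17 0 0 0 1;0 0 -0.17 0 0 0 1;0 0 -0.17 0 0 0 1;0 0 -0.17 0 0 0 1;0 0 -0.17 0 0 0 1"}}

```text
time: 8.55
tcp_pos: [0.4634, -0.1348, 0.0476]
eef_rot: [0.401, 0.916, 0.0, 0.001]
wrist_force: [-0.7, -1.1, 6.1]
finger_gap: 0.457
gripper_force: 60.6
```

Emit:
{"method": "send_rows", "body": {"plan": "0 0 0.06 0 0 0 1;0 0 0.13 0 0 0 1;0 0 0.2 0 0 -0.03 1;0.005 -0.05 0.24 0 0 -0.06 1;0.015 -0.12 0.24 0 0 -0.09 1;0.025 -0.19 0.24 0 0 -0.12 1;0.035 -0.26 0.24 0 0 -0.15 1;0.04 -0.33 0.24 0 0 -0.18 1;0.045 -0.4 0.24 0 0 -0.21 1;0.045 -0.45 0.24 0 0 -0.24 1;0.045 -0.49 0.24 0 0 -0.24 1;0.045 -0.507 0.24 0 0 -0.24 1"}}

```text
time: 9.55
tcp_pos: [0.4829, -0.3913, 0.1656]
eef_rot: [0.711, 0.703, -0.002, 0.0]
wrist_force: [-0.4, -0.3, -2.2]
finger_gap: 0.452
gripper_force: 61.0
```

Emit:
{"method": "send_rows", "body": {"plan": "0 0 -0.05 0 0 0 1;0 0 -0.1 0 0 0 1;0 0 -0.13 0 0 0 1;0 0 -0.15 0 0 0 1;0 0 -0.16 0 0 0 1;0 0 -0.16 0 0 0 1;0 0 -0.16 0 0 0 1"}}

```text
time: 10.13
tcp_pos: [0.4855, -0.3877, 0.0871]
eef_rot: [0.71, 0.705, 0.0, 0.001]
wrist_force: [-0.1, -1.1, -2.8]
finger_gap: 0.457
gripper_force: 61.0
```

Run:
```python
from look import *
import pickle
d=pickle.load(open("f0.pkl","rb"));s=d["side"]
m=mask(s,"green",(275,166),18,60);m[170:]=0
for sm in(40,60,90):
    m=mask(s,"green",(278,165),40,sm);m[174:]=0
    print("nest side",rect(s,m,.01))
f=look("top",360,190,120,100,"pics/g.png");st=bot.get_state();print(st["tcp_pos"])
```

```text
nest side (array([ 483. , -392.3]), array([93.1, 58.4]), 2.8, 80)
nest side (array([ 483.7, -388.6]), array([40.8, 92.2]), 86.6, 21)
nest side (array([ 483.3, -391.8]), array([85.4,  8.3]), 2.7, 4)
[ 0.48566112 -0.38816678  0.08759873]
```

View pics/g.png

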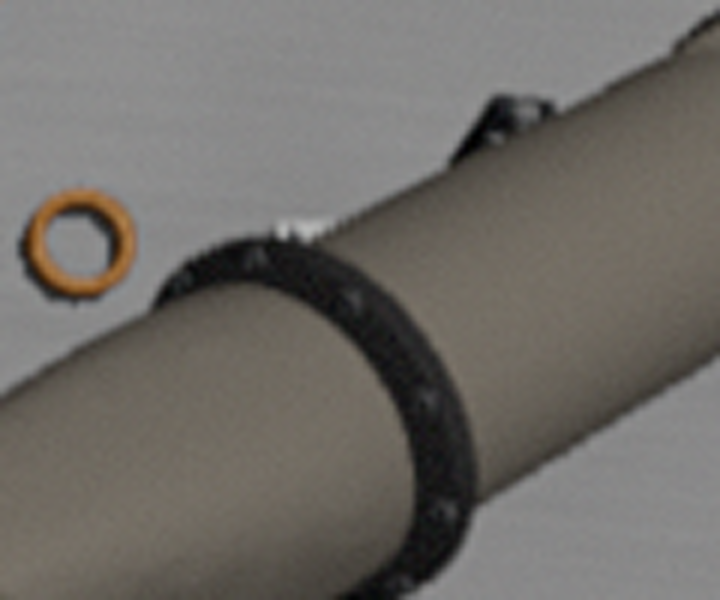

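The arm hides the plate in the top view. The measured plate centre is about (484.5,-390.5), so I'll shift -2 mm in y and lower.

Emit:
{"method": "send_rows", "body": {"plan": "0 -0.004 -0.015 0 0 0 1;0 -0.004 -0.028 0 0 0 1;0 -0.004 -0.04 0 0 0 1;0 -0.004 -0.05 0 0 0 1;0 -0.004 -0.056 0 0 0 1;0 -0.004 -0.06 0 0 0 1;0 -0.004 -0.06 0 0 0 1;0 -0.004 -0.06 0 0 0 1"}}

```text
time: 10.85
tcp_pos: [0.4844, -0.3892, 0.0577]
eef_rot: [0.71, 0.704, 0.0, -0.001]
wrist_force: [-3.7, 3.8, 6.8]
finger_gap: 0.454
gripper_force: 61.9
```

Emit:
{"method": "send_rows", "body": {"plan": "0 0 0 0 0 0 0.4;0 0 0 0 0 0 0.3;0 0 0 0 0 0 0.1;0 0 0 0 0 0 0;0 0 0 0 0 0 0;0 0 0.05 0 0 0 0;0 0 0.12 0 0 0 0;0 0 0.2 0 0 0 0;0 0 0.26 0 0 0 0;0 0 0.29 0 0 0 0;0 0 0.29 0 0 0 0"}}

```text
time: 11.77
tcp_pos: [0.4865, -0.3922, 0.2063]
eef_rot: [0.71, 0.704, 0.0, 0.005]
wrist_force: [-0.7, 0.2, 0.0]
finger_gap: 1.001
gripper_force: 0.0
```

Emit:
{"method": "send_rows", "body": {"plan": "-0.03 0.03 0 0 0 0 0;-0.08 0.07 0 0 0 0 0;-0.12 0.11 -0.01 0 0 0 0;-0.16 0.15 -0.04 0 0 0 0;-0.185 0.17 -0.08 0 0 0 0;-0.191 0.179 -0.12 0 0 0 0;-0.191 0.179 -0.14 0 0 0 0;-0.191 0.179 -0.14 0 0 0 0;-0.191 0.179 -0.14 0 0 0 0;-0.191 0.179 -0.14 0 0 0 0"}}

```text
time: 12.6
tcp_pos: [0.3903, -0.3015, 0.132]
eef_rot: [0.71, 0.704, -0.0, 0.001]
wrist_force: [-0.6, -1.2, 0.2]
finger_gap: 0.999
gripper_force: 0.0
```

Run:
```python
from look import *
f=vision.grab_frame("top");g=look("side",220,130,130,80,"pics/i.png");s=bot.get_state();print(s["tcp_pos"])
for q,n in((f,"top"),(g,"side")):
    print(n,"green ring",rect(q,mask(q,"green",proj(q,[.485,-.39,.094]),7,70),.093),"flange",rect(q,mask(q,"blue",proj(q,[.485,-.39,.02]),24,110,140),.016),"red ring",rect(q,mask(q,"red",proj(q,[.389,-.3,.084]),13),.083))
```

```text
[ 0.39036756 -0.30153296  0.13228071]
top green ring (array([ 489. , -384.1]), array([23. , 35.7]), 51.3, 50) flange (array([ 514.5, -383.7]), array([14.4, 36.7]), 19.1, 56) red ring (array([ 396.2, -297.2]), array([17.7, 38.2]), 37.6, 48)
side green ring (array([ 483.1, -383.6]), array([31.1, 45.4]), 1.0, 36) flange (array([ 481.8, -391.7]), array([74.5, 33.5]), 2.8, 33) red ring (array([ 388.9, -300.3]), array([40.2, 33. ]), 86.8, 32)
```

View pics/i.png

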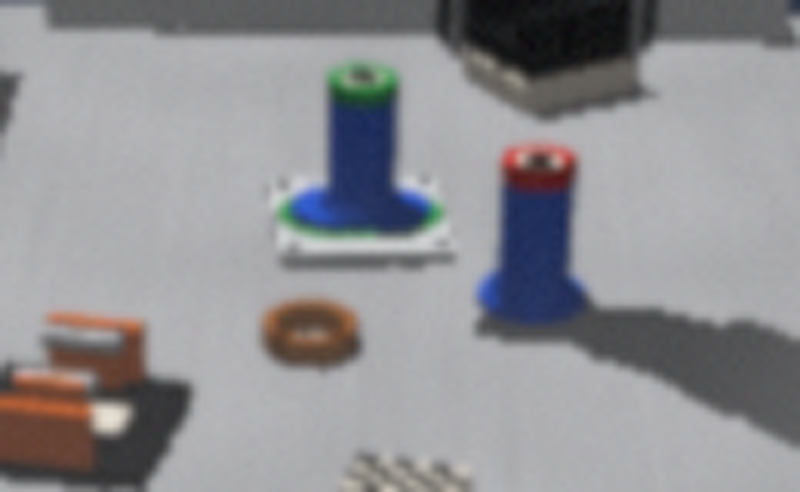

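The green sleeve stands upright in the green outline. Next I'll pick up the red one.

Emit:
{"method": "send_rows", "body": {"plan": "0 0 -0.05 0 0 0 0;0 0 -0.1 0 0 0 0;0 0 -0.14 0 0 0 0;0 0 -0.17 0 0 0 0;0 0 -0.17 0 0 0 0;0 0 -0.17 0 0 0 0;0 0 -0.17 0 0 0 1;0 0 -0.17 0 0 0 1;0 0 -0.17 0 0 0 1;0 0 -0.17 0 0 0 1;0 0 -0.17 0 0 0 1;0 0 -0.17 0 0 0 1"}}

```text
time: 13.7
tcp_pos: [0.39, -0.3007, 0.0474]
eef_rot: [0.71, 0.704, 0.0, 0.001]
wrist_force: [-0.3, 0.4, 5.2]
finger_gap: 0.456
gripper_force: 59.9
```

Emit:
{"method": "send_rows", "body": {"plan": "0 0 0.06 0 0 0 1;0 0 0.13 0 0 0 1;0 0 0.21 0 0 0 1;0.02 0.03 0.27 0 0 0 1;0.05 0.08 0.3 0 0 0 1;0.08 0.14 0.3 0 0 0 1;0.11 0.21 0.3 0 0 0 1;0.14 0.28 0.3 0 0 0 1;0.17 0.35 0.3 0 0 0 1;0.2 0.42 0.3 0 0 0 1;0.23 0.49 0.3 0 0 0 1;0.26 0.56 0.3 0 0 0 1"}}

```text
time: 14.7
tcp_pos: [0.5193, -0.0181, 0.196]
eef_rot: [0.71, 0.705, -0.0, -0.0]
wrist_force: [-0.2, -0.8, -1.7]
finger_gap: 0.453
gripper_force: 61.3
```

Emit:
{"method": "send_rows", "body": {"plan": "0.03 0.07 0 0 0 0 1;0.06 0.14 0 0 0 0 1;0.09 0.21 0 0 0 0 1;0.12 0.28 0 0 0 0 1;0.15 0.33 -0.02 0 0 0 1;0.175 0.365 -0.06 0 0 0 1;0.188 0.384 -0.11 0 0 0 1;0.188 0.384 -0.16 0 0 0 1;0.188 0.384 -0.2 0 0 0 1;0.188 0.384 -0.22 0 0 0 1;0.188 0.384 -0.22 0 0 0 1;0.188 0.384 -0.22 0 0 0 1"}}

```text
time: 15.7
tcp_pos: [0.6132, 0.1716, 0.0862]
eef_rot: [0.71, 0.704, -0.0, -0.0]
wrist_force: [0.4, 0.2, -1.8]
finger_gap: 0.451
gripper_force: 61.3
```

Run:
```python
from look import *
f=look("side",160,190,160,120,"pics/j.png");s=bot.get_state();print(s["tcp_pos"])
m=mask(f,"blue",proj(f,[.613,.171,.04]),40,110,130);print(rect(f,m,.04+.006))
```

```text
[0.61427563 0.17168425 0.08747325]
(array([614.3, 157. ]), array([54.5, 19.6]), 16.1, 21)
```

View pics/j.png

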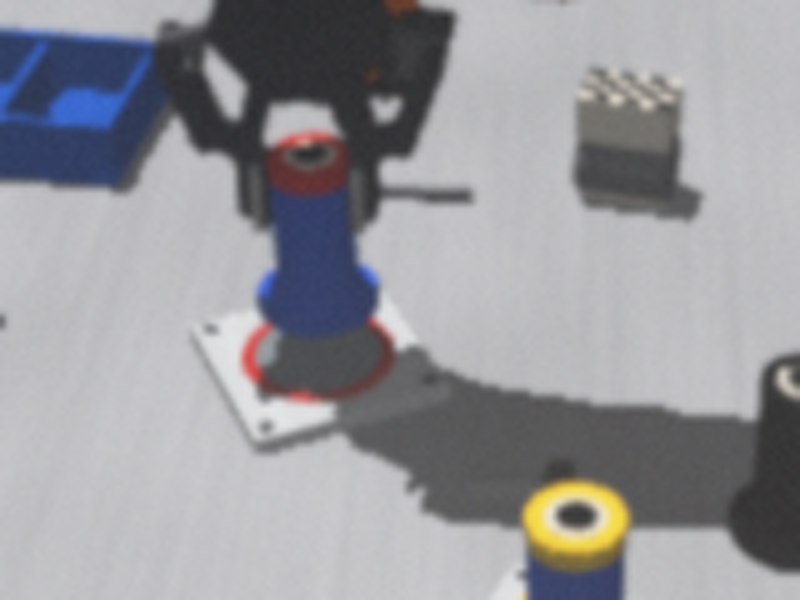

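The red sleeve hangs over the red circle, so I'll lower it and release.

Emit:
{"method": "send_rows", "body": {"plan": "0 0 -0.015 0 0 0 1;0 0 -0.028 0 0 0 1;0 0 -0.04 0 0 0 1;0 0 -0.05 0 0 0 1;0 0 -0.056 0 0 0 1;0 0 -0.06 0 0 0 1;0 0 -0.06 0 0 0 1;0 0 -0.06 0 0 0 1"}}

```text
time: 16.42
tcp_pos: [0.6129, 0.1719, 0.0576]
eef_rot: [0.71, 0.704, -0.0, -0.001]
wrist_force: [-4.0, -0.7, 5.1]
finger_gap: 0.46
gripper_force: 61.9
```

Emit:
{"method": "send_rows", "body": {"plan": "0 0 0 0 0 0 0.4;0 0 0 0 0 0 0.3;0 0 0 0 0 0 0.1;0 0 0 0 0 0 0;0 0 0 0 0 0 0;0 0 0.05 0 0 0 0;0 0 0.12 0 0 0 0;0 0 0.2 0 0 0 0;0 0 0.26 0 0 0 0;0 0 0.29 0 0 0 0;0 0 0.29 0 0 0 0"}}

```text
time: 17.33
tcp_pos: [0.6165, 0.1718, 0.2066]
eef_rot: [0.71, 0.704, 0.004, 0.003]
wrist_force: [1.6, 0.2, -0.2]
finger_gap: 1.002
gripper_force: 0.0
```

Emit:
{"method": "send_rows", "body": {"plan": "-0.03 -0.03 0 0 0 -0.02 0;-0.08 -0.08 0 0 0 -0.04 0;-0.13 -0.14 0 0 0 -0.067 0;-0.18 -0.2 0 0 0 -0.067 0;-0.23 -0.25 0 0 0 -0.067 0;-0.27 -0.3 -0.02 0 0 -0.067 0;-0.3 -0.33 -0.06 0 0 -0.067 0;-0.303 -0.334 -0.1 0 0 -0.067 0;-0.303 -0.334 -0.14 0 0 -0.067 0;-0.303 -0.334 -0.14 0 0 -0.067 0;-0.303 -0.334 -0.14 0 0 -0.067 0;-0.303 -0.334 -0.14 0 0 -0.067 0"}}

```text
time: 18.33
tcp_pos: [0.4624, 0.0049, 0.1317]
eef_rot: [0.78, 0.626, 0.0, 0.0]
wrist_force: [0.2, 0.8, 0.9]
finger_gap: 1.001
gripper_force: 0.0
```

Run:
```python
from look import *
f=vision.grab_frame("top");g=look("side",190,130,160,120,"pics/k.png");s=bot.get_state();print(s["tcp_pos"])
for c,x,y in(("red",.6133,.1717),("yellow",.485,.381),("green",.4845,-.39)):
  for q,n in((f,"top"),(g,"side")):
    print(c,n,"ring",rect(q,mask(q,c,proj(q,[x,y,.094]),9,90),.093),"flange",rect(q,mask(q,"blue",proj(q,[x,y,.02]),26,110,140),.016))
h=cv2.cvtColor(g["image"],cv2.COLOR_RGB2HSV);w=cv2.inRange(h,(0,0,185),(180,70,255));k=np.zeros_like(w);u=proj(g,[.462,.0045,.066]);cv2.circle(k,(int(u[0]),int(u[1])),16,255,-1)
print("target side",rect(g,w&k,.066))
```

```text
[0.46308391 0.00500522 0.1322535 ]
red top ring (array([611.2, 168.8]), array([38.8, 40.1]), 67.8, 100) flange (array([607. , 164.9]), array([44.1, 55. ]), 24.5, 37)
red side ring (array([611.2, 170.7]), array([36.2, 46.8]), 2.2, 110) flange (array([617.2, 164.9]), array([56.6, 42.8]), 61.1, 61)
yellow top ring (array([484. , 382.6]), array([41.3, 40.9]), 21.9, 123) flange (array([484.2, 382. ]), array([55.3, 56. ]), 67.1, 80)
yellow side ring (array([485.9, 382.1]), array([45.6, 35. ]), 80.5, 151) flange (array([484.2, 382.8]), array([56.1, 57.2]), 69.6, 166)
green top ring (array([ 483.5, -387.7]), array([40.2, 39.5]), 67.5, 100) flange (array([ 483.8, -390.6]), array([76.8, 38.2]), 14.0, 103)
green side ring (array([0., 0.]), array([0., 0.]), 0.0, 0) flange (array([ 501.1, -378.1]), array([7. , 8.3]), 2.7, 5)
target side (array([434.9,  -2.8]), array([17.3, 44.9]), 40.6, 9)
```

View pics/k.png

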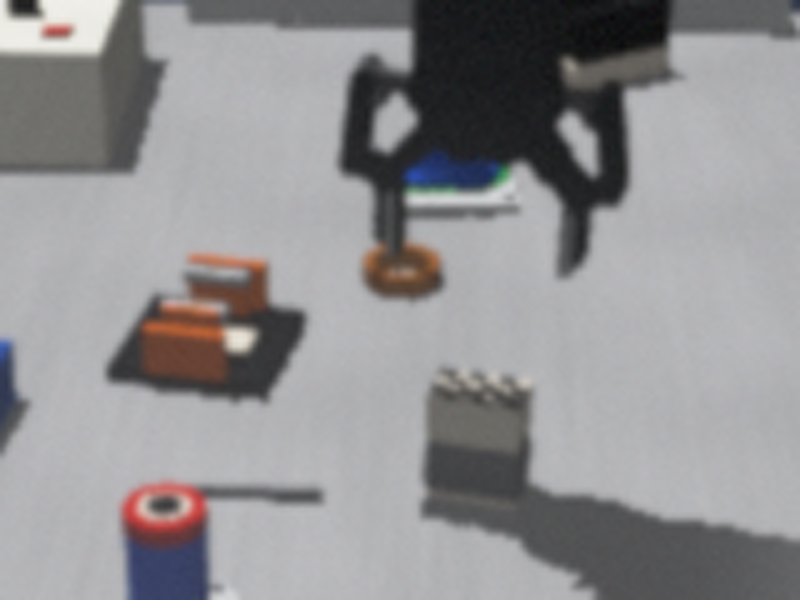

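The sleeves measure centred. The green flange angle read 14° from the top, but the barrel hides part of it, so I'll check by comparing the two ends of the flange.

Run:
```python
from look import *
import pickle
f=vision.grab_frame("top");d=pickle.load(open("f0.pkl","rb"))["top"]
def ends(q,m,z,h):
    p=ray(q,pts(m),z)*1000;lo,hi=p[:,0].min(),p[:,0].max()
    for w in(8,14):
        e=[np.r_[k[:,0].mean(),(k[:,1].min()+k[:,1].max())/2,len(k)] for k in(p[p[:,0]<lo+w],p[p[:,0]>hi-w])]
        v=e[1]-e[0];print(h,w,np.round(e,1).tolist(),"angle",np.degrees(np.arctan2(v[1],v[0])).round(1))
for v in(60,90,120):ends(f,mask(f,"blue",proj(f,[.4845,-.39,.016]),26,110,v),.016,"flange")
for sm in(60,90):ends(d,mask(d,"green",(424,244),28,sm),.01,"nest")
c=f["image"][215:275,390:460];o=d["image"][215:275,390:460]
cv2.imwrite("pics/l.png",cv2.resize(cv2.hconcat([c,o]),(798,342),interpolation=cv2.INTER_CUBIC)[:,:,::-1])
```

```text
flange 8 [[448.4, -389.7, 25.0], [517.8, -385.8, 30.0]] angle 3.2
flange 14 [[452.1, -389.6, 56.0], [514.8, -384.5, 53.0]] angle 4.7
flange 8 [[447.9, -394.0, 19.0], [517.8, -385.8, 30.0]] angle 6.6
flange 14 [[451.0, -396.7, 34.0], [514.8, -384.5, 53.0]] angle 10.9
flange 8 [[448.1, -395.3, 16.0], [517.9, -387.2, 29.0]] angle 6.6
flange 14 [[451.4, -398.1, 30.0], [514.8, -384.5, 52.0]] angle 12.2
nest 8 [[442.8, -390.4, 33.0], [526.5, -387.7, 30.0]] angle 1.8
nest 14 [[444.7, -391.7, 45.0], [524.4, -387.8, 43.0]] angle 2.8
nest 8 [[443.0, -393.2, 28.0], [525.5, -389.2, 24.0]] angle 2.8
nest 14 [[445.2, -391.7, 39.0], [523.5, -390.7, 33.0]] angle 0.8
```

View pics/l.png

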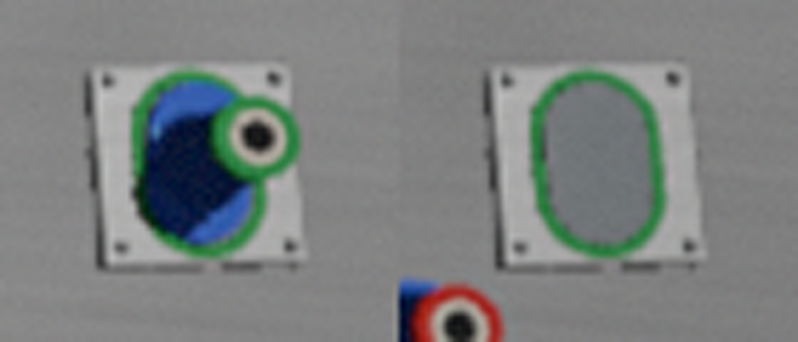

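The green flange sits inside its outline within a few degrees. Now I'll grasp the target across its end faces.

Emit:
{"method": "send_rows", "body": {"plan": "0 0 -0.05 0 0 0 0;0 0 -0.1 0 0 0 0;0 0 -0.15 0 0 0 0;0 0 -0.18 0 0 0 0;0 0 -0.194 0 0 0 0;0 0 -0.194 0 0 0 0;0 0 -0.194 0 0 0 1;0 0 -0.194 0 0 0 1;0 0 -0.194 0 0 0 1;0 0 -0.194 0 0 0 1;0 0 -0.194 0 0 0 1;0 0 -0.194 0 0 0 1"}}

```text
time: 19.48
tcp_pos: [0.4635, 0.0049, 0.0359]
eef_rot: [0.78, 0.626, 0.002, 0.001]
wrist_force: [-0.5, -0.2, 6.7]
finger_gap: 0.598
gripper_force: 63.4
```

Emit:
{"method": "send_rows", "body": {"plan": "0 0 0.05 0 0 0 1;0 0 0.11 0 0 0 1;0.02 -0.02 0.17 0 0 0.014 1;0.06 -0.06 0.21 0 0 0.014 1;0.12 -0.11 0.21 0 0 0.014 1;0.18 -0.17 0.21 0 0 0.014 1;0.23 -0.22 0.21 0 0 0.014 1;0.28 -0.26 0.21 0 0 0.014 1;0.31 -0.29 0.2 0 0 0.014 1;0.322 -0.3 0.17 0 0 0.014 1;0.322 -0.3 0.14 0 0 0.014 1;0.322 -0.3 0.12 0 0 0.014 1"}}

```text
time: 20.48
tcp_pos: [0.6221, -0.1456, 0.0923]
eef_rot: [0.766, 0.643, -0.001, -0.001]
wrist_force: [-0.7, 0.7, -2.5]
finger_gap: 0.595
gripper_force: 63.9
```

Emit:
{"method": "send_rows", "body": {"plan": "0 0 0 0 0 0 1;0 0 0 0 0 0 1;0 0 0 0 0 0 1;0 0 0 0 0 0 1"}}

```text
time: 20.82
tcp_pos: [0.6236, -0.145, 0.0957]
eef_rot: [0.766, 0.643, 0.001, 0.001]
wrist_force: [0.1, 0.5, -2.6]
finger_gap: 0.6
gripper_force: 63.9
```

Run:
```python
from look import *
f=look("side",190,150,120,90,"pics/m.png");s=bot.get_state();print(s["tcp_pos"],s["wrist_force"])
```

```text
[ 0.62361542 -0.14504009  0.09565691] [ 0.81418968 -1.52311124 -2.88096919]
```

View pics/m.png

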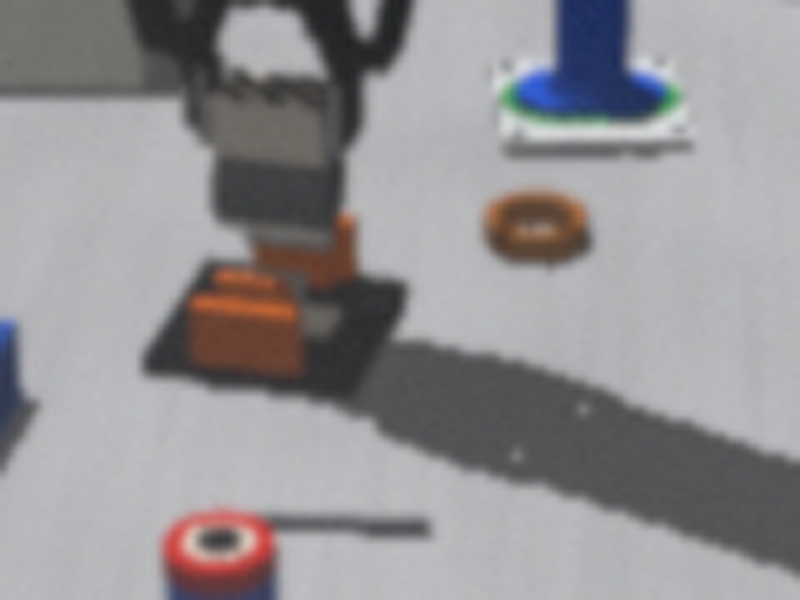

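The target hangs above the gap, aligned with the clip. I'll lower it to first contact and check the side forces.

Emit:
{"method": "send_rows", "body": {"plan": "0 0 -0.015 0 0 0 1;0 0 -0.03 0 0 0 1;0 0 -0.042 0 0 0 1;0 0 -0.052 0 0 0 1;0 0 -0.06 0 0 0 1;0 0 -0.062 0 0 0 1;0 0 -0.062 0 0 0 1;0 0 -0.062 0 0 0 1"}}

```text
time: 21.53
tcp_pos: [0.6224, -0.1447, 0.065]
eef_rot: [0.766, 0.643, 0.0, -0.001]
wrist_force: [-5.2, 2.8, 9.2]
finger_gap: 0.602
gripper_force: 65.2
```

Emit:
{"method": "send_rows", "body": {"plan": "0 0 -0.008 0 0 0 1;0 0 -0.016 0 0 0 1;0 0 -0.024 0 0 0 1;0 0 -0.032 0 0 0 1;0 0 -0.038 0 0 0 1;0 0 -0.042 0 0 0 1;0 0 -0.042 0 0 0 1;0 0 -0.042 0 0 0 1"}}

```text
time: 22.2
tcp_pos: [0.6221, -0.1447, 0.0458]
eef_rot: [0.766, 0.643, 0.0, -0.001]
wrist_force: [-9.5, 4.2, 19.2]
finger_gap: 0.6
gripper_force: 67.6
```

Emit:
{"method": "send_rows", "body": {"plan": "0 0 -0.006 0 0 0 1;0 0 -0.01 0 0 0 1;0 0 -0.01 0 0 0 1;0 0 -0.01 0 0 0 1"}}

```text
time: 22.53
tcp_pos: [0.6221, -0.1447, 0.0457]
eef_rot: [0.766, 0.643, 0.001, -0.002]
wrist_force: [-15.5, 8.2, 41.9]
finger_gap: 0.597
gripper_force: 70.2
```

It has bottomed out hard, so it is home. I'll relax the push, open and retreat upwards.

Emit:
{"method": "send_rows", "body": {"plan": "0 0 0.006 0 0 0 1;0 0 0.012 0 0 0 1;0 0 0.012 0 0 0 0.5;0 0 0.012 0 0 0 0.2;0 0 0.012 0 0 0 0;0 0 0.012 0 0 0 0;0 0 0.012 0 0 0 0;0 0 0.06 0 0 0 0;0 0 0.13 0 0 0 0;0 0 0.21 0 0 0 0;0 0 0.28 0 0 0 0;0 0 0.32 0 0 0 0"}}

```text
time: 23.53
tcp_pos: [0.6248, -0.1465, 0.2019]
eef_rot: [0.766, 0.643, 0.002, 0.003]
wrist_force: [1.3, -0.1, -0.1]
finger_gap: 1.0
gripper_force: 0.0
```

Emit:
{"method": "send_rows", "body": {"plan": "-0.02 0.05 0 0 0 0 0;-0.06 0.1 0 0 0 0 0;-0.12 0.15 0 0 0 0 0;-0.18 0.2 0 0 0 0 0;-0.22 0.25 0 0 0 0 0;-0.24 0.28 0 0 0 0 0;-0.24 0.28 0 0 0 0 0;-0.24 0.28 0 0 0 0 0;-0.24 0.28 0 0 0 0 0;-0.24 0.28 0 0 0 0 0"}}

```text
time: 24.37
tcp_pos: [0.5038, -0.007, 0.1975]
eef_rot: [0.767, 0.642, -0.0, 0.001]
wrist_force: [-0.4, -0.7, 0.6]
finger_gap: 1.001
gripper_force: 0.0
```

Run:
```python
from look import *
f=vision.grab_frame("top");g=vision.grab_frame("side");s=bot.get_state();print(s["tcp_pos"],s["wrist_force"])
for q in(f,g):
    h=cv2.cvtColor(q["image"],cv2.COLOR_RGB2HSV);w=cv2.inRange(h,(0,0,150),(180,70,255));k=np.zeros_like(w);u=proj(q,[.622,-.145,.076]);cv2.circle(k,(int(u[0]),int(u[1])),12,255,-1)
    print("target",rect(q,w&k,.076))
    for c,x,y in(("red",.6133,.1717),("yellow",.485,.381),("green",.4845,-.39)):print(c,rect(q,mask(q,c,proj(q,[x,y,.094]),9,90),.093)[:2])
a=[cv2.resize(q["image"][int(v[1])-30:int(v[1])+30,int(v[0])-30:int(v[0])+30],(400,400),interpolation=cv2.INTER_CUBIC) for q in(f,g) for v in[proj(q,[.622,-.145,.04])]]
cv2.imwrite("pics/n.png",cv2.hconcat(a)[:,:,::-1])
```

```text
[ 0.50354898 -0.00682358  0.1973274 ] [-0.55228917  0.65811358 -0.27820012]
target (array([ 621.2, -143.1]), array([46.7, 50.6]), 80.1, 94)
red (array([611. , 168.7]), array([38. , 39.7]))
yellow (array([484. , 382.6]), array([41.3, 40.9]))
green (array([ 483.5, -387.7]), array([40.2, 39.5]))
target (array([ 627.6, -169.3]), array([ 71.7, 123.4]), 13.4, 230)
red (array([611.2, 170.7]), array([36.2, 46.8]))
yellow (array([485.9, 382.1]), array([45.6, 35. ]))
green (array([ 483. , -379.1]), array([31.1, 36.4]))
```

The target stopped hard at TCP height 0.0457 m against an expected 0.046 m, and the top view measures it centred. All three sleeves are where I left them and the arm is clear, so I'm handing in.

```bash
python3 -c "
from cell import ticket
print(ticket.finish_job())"
```

```text
the job is handed in; nothing more can be done
None
```

I handed the job in at about 24 s on the robot clock: all three blue sleeves stand on their matching plates, the target is pressed fully home in the clip and the arm was clear, but `finish_job()` returned no verdict, and I didn't re-measure the scrap sleeve, which the arm never came near.

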